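Index the ratchet fixture and lock it with its pin

TASK

Work the ratchet lever back and forth, by its wooden knob and without touching the toothed wheel, until the hole in the wheel's broad spoke lies right under the hole in the fixed lug. Only then take the locking pin (the long plain one) out of the wooden block, drive it down through both holes until its collar rests on the lug, and let go. Leave the two other pins and the things standing about where they are.

Things in the scene. Friction and masses are not known exactly. Their poses are not given: they have to be found in the camera images.
- fixture: Fixed steel indexing fixture; origin on the wheel's vertical axis at bench level, z up. Round base, radius 115 mm, 20 mm thick. A pillar (40 mm wide, 91 to 115 mm from the axis, up to z = 85 mm) on its own -y side carries a flat lug 40 mm wide, 12 mm thick (z 73 to 85 mm), that reaches in over the wheel to 30 mm from the axis. Its place and yaw vary.
- lug_hole (a point): Centre of the lug's hole at the lug's top face (z = 85 mm), 52 mm from the wheel's axis. Through hole, 22 mm across, vertical.
- ratchet_wheel: Steel ratchet wheel about the fixture's axis, under lug and lever: 84 mm radius, 24 teeth, z 45 to 57 mm. Origin as the fixture's, turns with it. Narrow spokes at its own +x, +y, -x; a broad one (46 mm) with the hole at -y. Driven counter-clockwise from above; stiff (0.5 N m), stays put. The hole starts 1.2 to 2.2 rad short of the lug: more than one stroke. Never touch it with gripper or arm.
- wheel_hole (a point): Centre of the hole in the wheel's broad spoke, at the wheel's top face (z = 57 mm), 52 mm from the axis. Through hole 22 mm across; 25 mm of free space below the wheel.
- ratchet_lever (a joint): Lever hinged on the wheel's axis, above the wheel: 0 to 1.0 rad between stops, growing counter-clockwise from above; at 0.5 it points along the fixture's +y (away from the lug). Growing, its pawl catches the next of 24 teeth (up to 0.26 rad lost motion) and carries the wheel; falling, it clicks over them and the wheel stays. About 5 N at the knob; stays where left.
- lever_knob (a point): Top centre (z = 133 mm) of the upright wooden knob at the lever's end: a cylinder 22 mm across, 55 mm tall (z 78 to 133 mm), 150 mm from the wheel's axis.
- locking_pin: The pin to use: loose plain steel pin, about 0.28 kg, upright in the block. Origin at the centre of its tip (lower end), z up its axis. Straight shank 18 mm across, 60 mm long, its lowest 10 mm tapering to 10 mm; then a collar 34 mm across (60 to 68 mm from the tip); then a round grip 24 mm across (68 to 110 mm). In the block its tip is 20 mm above the bench, its top at 130 mm.
- short_pin: A wrong pin, to be left: same collar and grip but a shank only 26 mm long (76 mm overall). Origin at its tip. Upright in the block, top at 96 mm.
- stepped_pin: A wrong pin, to be left: 110 mm overall with the same collar and grip, but its shank is 28 mm thick from 23 mm above the tip. Origin at its tip. Upright in the block, top at 130 mm.
- pin_block: Fixed wooden block 190 x 70 x 40 mm (long along its own x), origin at the centre of its underside. Three holes 21 mm across, 20 mm deep, at x = -62, 0 and 62 mm, each with one pin, in any order. Stands at the left or the right of the fixture.
- parts_bin: Fixed open wooden bin 170 x 110 x 50 mm with odd parts, on the other side of the fixture. Origin at the centre of its underside.
- oil_can: Loose copper oil can, 68 mm across, 160 mm tall with its spout, standing near the fixture on the robot's side. Origin at the centre of its underside.
- jar: Loose glass jar, 64 mm across, 90 mm tall. Origin at the centre of its underside.
- hammer: Loose hammer lying beyond the fixture, 260 mm long, 26 mm thick, head 88 mm wide. Origin under the middle of its length; the handle runs along its own x, the head at +x.
Not all that is in view belongs to the job. What is shaped like the locking_pin but orange is not meant.

How it is judged:
By the outcome, as a careful person would: the job done as asked, in the order asked, and still so for the second after the job is handed in, with the robot touching nothing.
It also fails if it takes over 72 s, if anything falls off the work surface, if the arm or the gripper's body presses on something with over 40 N, if the wrist force passes 120 N, or if a joint passes its speed limit or range.

ROBOT

A 6-joint arm with a two-finger parallel gripper is mounted at the origin on the work surface. World frame = base frame: x ahead of the robot, y to its left, z up, the work surface at z = 0. Lengths are in m, angles in rad, forces in N, time in s.
With the tool pointing down it reaches from about 0.275 to 0.725 m from the base axis. Payload 15.9 kg.
Tool frame: the origin (TCP) lies at the very end of the fingers, on their centre line; the grasp point (between the pads) lies grip_depth behind it (grip_depth is the distance from the TCP to the grasp point, in m); z points along the fingers, y is the direction in which the jaws open and shut (so a half turn about z gives the same grasp; the last joint's range is limited). The gripper opens to 85 mm and grips with 20 to 120 N. Pads are 22 mm wide; open, the fingers measure 114 mm over their backs; the gripper's body (76 mm by 85 mm) begins 54 mm behind the grasp point. The pads swing forward as they close: fully open they stand 13 mm farther back than shut.
Start: joints at [-1.166, 0.213, -0.034, 1.323, 0, 1.571], TCP at [0.197, -0.46, 0.231] pointing down, gripper open.
Joint ranges: [-2.98, 2.98], [-0.74, 1.72], [-1.14, 1.35], [-2.1, 2.04], [-1.57, 1.44], [-3.14, 3.14]. Speed limits (rad/s): [1.89, 1.89, 2.39, 2.57, 3.14, 3.14].

INTERFACE

Orientations are given as a unit quaternion [w, x, y, z].
In Python, from rig import * gives the robot as it stands.
- The arm moves only by the tool servo_tool, never from a script. Its argument "moves" is a list that holds one entry, the list of rows, each a list of 5 numbers: the shift along the world's x, y, z in cm, then the turn about the world's z in degrees, then the finger opening in cm, from 0 to 8.54. A call has 1 to 20 rows; each row is the pose to reach, as a shift and turn from the pose commanded when the call began; what a row does not reach only later rows make up. A row lasts 1/12 s, in which the tool goes at most 41.7 mm and 7.16 degrees, less where a joint would pass 70% of its speed; a pose out of reach is approached as far as the arm can. A call with a gripper value outside its range is refused whole. The fingers move at their own pace and stop on an object; "force" is the grip in N (left out, the last holds). Time passes only in rows, so rows that repeat a pose let the fingers close. It gives the time, the measured TCP pose, the force and the opening at its end, in the units of the state.
- read_state(): the state, without advancing time (a new reading comes with each control period).
- capture(name): name is "side" or "top"; returns the picture (400x640x3 uint8, red, green, blue); there is no depth.
- calibration(name): a dict with "camera_matrix" (3x3 intrinsics, pixels), "k1" (the pictures are not rectified: a ray, as slopes to the right and down, at radius r is drawn at 1 + k1 r^2 times it, then the intrinsics apply), "R" (3x3) and "t" (3): a world point X has camera coordinates R X + t. Camera axes: x right, y down, z forward; pixel columns grow to the right and rows downward; lengths in m; the calibration is good to about 2 mm. A picture is of the moment at which its call begins. calibration takes no time and is no camera call.
- sign_off(): hands the job in, once; it reports no verdict.
The state is a dict: "t": time; "q": joint angles; "joint_velocities": joint speeds; "joint_torque": joint torques, N m; "tool_pos": TCP position; "orientation": TCP orientation; "wrist_force": force on the tool from outside, world axes, zero at the start; "torque": the same for the moment, N m; "width": finger opening in m.
Only numpy, scipy, OpenCV 4.12 (cv2) and the standard library are available. Lean on these libraries where they do the work, as an engineer would, in place of code of your own. Each camera call takes 0.05 s, during which the arm holds its last target. There are 200 camera calls.

## Working session

There is one attempt and no reset: what is moved stays moved. The work goes in short steps, Python scripts to look and compute and a tool call to move; the robot and the scene stay as the last step left them, time stands still between calls to the robot, and variables do not carry over. Pictures are saved under pics/ and viewed, about 8 in all and at most 12, crops included, and the job is handed in when it is done.

Besides the shell and the picture viewer there is one more tool, called after "Request:" in YAML: its name, and indented under it one key for each argument. servo_tool: Moves the arm, as the interface text tells. Its arguments: {"type":"object","properties":{"moves":{"type":"array","items":{"type":"array","items":{"type":"array","items":{"type":"number"}}}},"force":{"type":"number"}},"required":["moves"]}

```bash
ls && mkdir -p pics
python3 - <<'E'
from rig import *
import cv2
for n in("top","side"):
    im=capture(n); cv2.imwrite(f"pics/{n}0.png",im[:,:,::-1])
    c=calibration(n); print(n,c)
print(read_state())
E
```

```text
pics
top {'camera_matrix': array([[491.6904805 ,   0.        , 327.8521843 ],
       [  0.        , 491.6904805 , 200.10313284],
       [  0.        ,   0.        ,   1.        ]]), 'k1': -0.07730196366546502, 'R': array([[ 0.00129004, -0.99985204,  0.01715338],
       [-0.99735208, -0.00253371, -0.07268013],
       [ 0.07271284, -0.0170142 , -0.99720778]]), 't': array([-0.05645188,  0.58887005,  1.56093827])}
side {'camera_matrix': array([[485.65134797,   0.        , 317.7127773 ],
       [  0.        , 485.65134797, 205.03789862],
       [  0.        ,   0.        ,   1.        ]]), 'k1': -0.03908020524369189, 'R': array([[ 0.98463228, -0.17301493,  0.02377209],
       [-0.08676238, -0.60275151, -0.7931979 ],
       [ 0.15156374,  0.77894573, -0.60849978]]), 't': array([-0.58804551,  0.0940358 ,  1.28721317])}
{'t': 0.1, 'q': array([-1.16600726e+00,  2.13318141e-01, -3.49861228e-02,  1.32353102e+00,
       -1.34232625e-05,  1.57077801e+00]), 'joint_velocities': array([ 3.28926372e-05, -2.35006432e-04,  2.46902815e-03, -1.19854918e-03,
        5.78612500e-04, -3.31418731e-04]), 'joint_torque': array([ 3.92532138e-04, -6.87247539e+01,  4.87806237e+01,  1.22161279e-02,
       -3.19589390e-05, -1.58214380e-06]), 'tool_pos': array([ 0.19678269, -0.45930065,  0.23086413]), 'orientation': array([-5.07525314e-04,  9.79586074e-01,  2.01024510e-01, -1.10992940e-04]), 'wrist_force': array([0.19454181, 0.43327513, 0.23034543]), 'torque': array([ 0.00056524, -0.02017959, -0.04120737]), 'width': 0.0852939230301543}
```

View pics/top0.png

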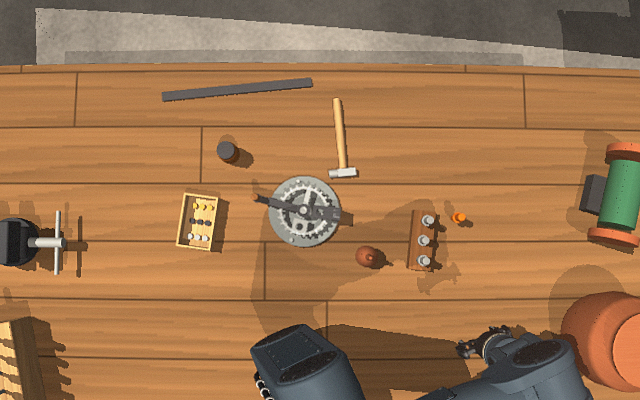

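View pics/side0.png

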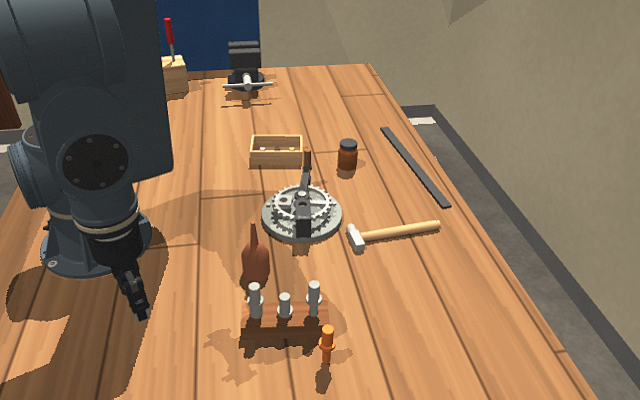

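```bash
cat > h.py <<'E'
import numpy as np, cv2
from rig import *
from scipy.optimize import least_squares
def proj(n,X):
    c=calibration(n); X=np.atleast_2d(X)@c["R"].T+c["t"]
    s=X[:,:2]/X[:,2:]; s=s*(1+c["k1"]*(s**2).sum(1,keepdims=True))
    K=c["camera_matrix"]; return s*[K[0,0],K[1,1]]+K[:2,2]
def onz(n,uv,z):
    return least_squares(lambda p:proj(n,[p[0],p[1],z])[0]-uv,[.5,0]).x
def crop(src,box,k,out):
    im=cv2.imread(src) if isinstance(src,str) else src[:,:,::-1]
    x0,y0,x1,y1=box; c=cv2.resize(im[y0:y1,x0:x1],None,fx=k,fy=k,interpolation=cv2.INTER_CUBIC)
    for x in range(-(-x0//10)*10,x1,10): cv2.line(c,((x-x0)*k,0),((x-x0)*k,6),(0,0,255),1); cv2.putText(c,str(x),((x-x0)*k,18),0,.4,(255,0,255),1)
    for y in range(-(-y0//10)*10,y1,10): cv2.line(c,(0,(y-y0)*k),(6,(y-y0)*k),(0,0,255),1); cv2.putText(c,str(y),(8,(y-y0)*k+4),0,.4,(255,0,255),1)
    if out: cv2.imwrite(out,c)
    return c
E
python3 - <<'E'
from h import *
crop("pics/top0.png",(248,168,360,252),7,"pics/c1.png")
a=crop("pics/top0.png",(350,200,480,280),6,None)[:480,:780]
crop("pics/side0.png",(230,270,350,370),6,"pics/c2.png")
E
```

```text
(no output)
```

View pics/c1.png

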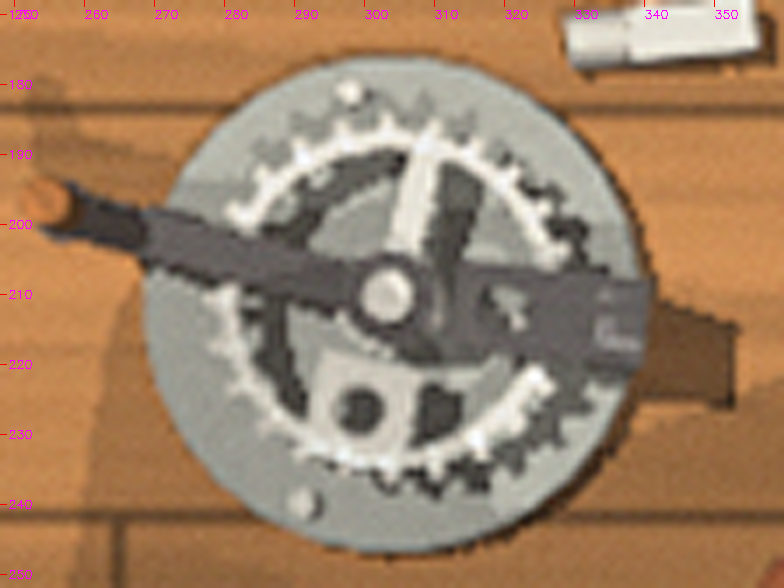

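View pics/c2.png

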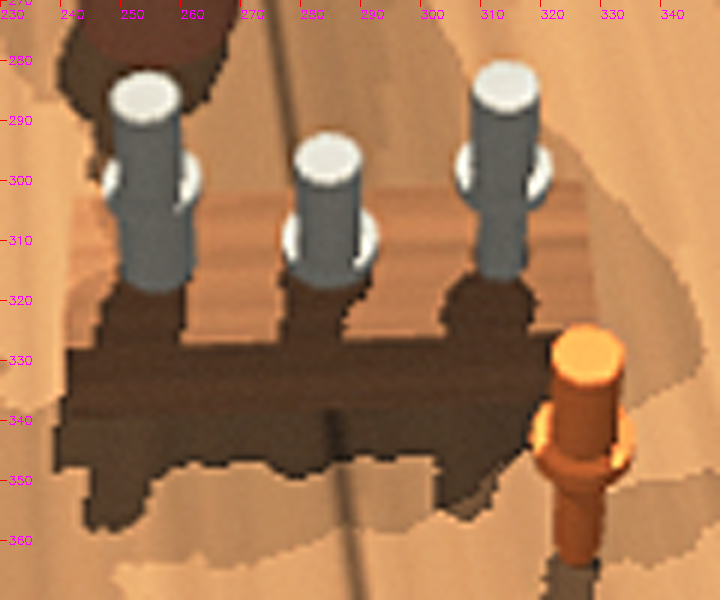

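Run:
```python
from h import *
ax=onz("top",[304,211.3],.02); print("axis base",ax)
for n,uv,z in(("knob",[253.8,196.8],.133),("wh",[298.8,226.7],.057),("lughole",[318.5,211.5],.085),("pin",[428.5,220.5],.13),("pin mid",[424,240],.096),("pin low",[424.5,260.5],.13),("oilcan",[387,261],.16),("pillar_end",[340.5,214.5],.085)):
    p=onz("top",uv,z); d=p-ax; print(n,p,np.hypot(*d),np.degrees(np.arctan2(d[1],d[0])))
for n,uv,z in(("pin",[313.5,284.5],.13),("stepped",[253.5,286],.13),("knob",[307.5,151],.133)):
    p=onz("side",uv,z);print("side",n,p)
for yaw in (-10,-5,0,5): 
    a=np.radians(yaw-90); L=[ax[0]+.052*np.cos(a),ax[1]+.052*np.sin(a),.085]; print(yaw,proj("top",L),proj("side",L))
print(proj("side",[*ax,.02]))
crop("pics/side0.png",(250,140,350,250),5,"pics/c3.png")
```

```text
axis base [0.55281935 0.02131143]
knob [0.59022217 0.16815297] 0.15153023101292418 75.70975337494
wh [0.50262074 0.03621944] 0.052365535118689126 163.4596074905349
lughole [ 0.5490565  -0.02544215] 0.04690475101898274 -94.60139363539969
pin [ 0.52029842 -0.35660216] 0.37931027788936167 -94.91840714345781
pin mid [ 0.46147739 -0.34953065] 0.3819256459562897 -103.83706419425776
pin low [ 0.4004858  -0.34317978] 0.3950434797795842 -112.68174617639448
oilcan [ 0.40081281 -0.2261723 ] 0.2904379142752008 -121.55858844369392
pillar_end [ 0.53993423 -0.09333829] 0.11537150824788879 -96.41238297218979
side pin [ 0.52143513 -0.36304326]
side stepped [ 0.39870658 -0.34867752]
side knob [0.59144215 0.15792316]
-10 [[319.94078881 213.20922595]] [[300.67549713 204.08320406]]
-5 [[320.13626298 211.75272825]] [[302.37757755 204.07086073]]
0 [[320.20389696 210.28537618]] [[304.06957109 203.96854819]]
5 [[320.1432564  208.81833327]] [[305.73740292 203.77722671]]
[[301.14187477 211.16808656]]
```

View pics/c3.png

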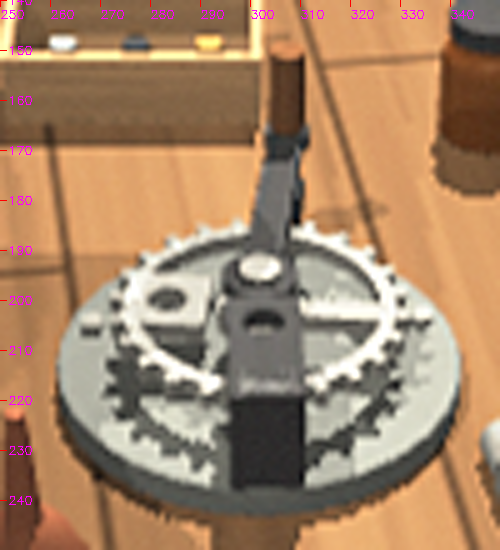

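```bash
cat >> h.py <<'E'
def pts(p):
    x,y,yaw,w,l=p[:5]
    f=lambda r,a,z:[x+r*np.cos(a),y+r*np.sin(a),z]
    return dict(base=f(0,0,.02),lug=f(.052,yaw-np.pi/2,.085),wh=f(.052,w,.057),knob=f(.150,l,.133))
def fit(obs,p0=(.553,.021,-.1,2.85,1.32),prior=None):
    def r(p):
        P=pts(p);e=[]
        for n,k,uv,s in obs: e+=list((proj(n,P[k])[0]+p[5+2*(n=="side"):7+2*(n=="side")]-uv)/s)
        e+=list(np.array(p[5:9])/.7)
        if prior is not None: e+=list((np.array(p[:3])-prior[:3])/[.0007,.0007,.007])
        return e
    s=least_squares(r,list(p0)+[0]*4); p=s.x
    for n,k,uv,_ in obs: print(n,k,np.round(proj(n,pts(p)[k])[0]+p[5+2*(n=="side"):7+2*(n=="side")]-uv,2))
    d=np.degrees
    print("axis",p[:2],"yaw",d(p[2]),"wheel",d(p[3]),"togo",(d(p[2])-90-d(p[3]))%360,"lever",p[4]-p[2]-np.pi/2+.5,"leverdir",d(p[4]),"off",p[5:9])
    for k,v in pts(p).items(): print(k,np.round(v,4))
    return p
E
python3 - <<'E'
from h import *
import rig; print([ (k,getattr(rig,k)) for k in dir(rig) if 'grip' in k.lower()])
fit([("top","base",[304,211.3],.7),("top","knob",[253.8,196.8],1),("top","wh",[298.8,226.5],.5),("top","lug",[320,211.8],1.2),
("side","knob",[305.2,149],.7),("side","lug",[301,204],.5),("side","wh",[281.7,199.6],.5),("side","base",[300.8,212.5],1)])
E
```

```text
[('grip_depth', 0.0187)]
top base [-0.22 -0.08]
top knob [0.17 0.42]
top wh [0.14 0.11]
top lug [-0.13  0.31]
side knob [0.14 0.56]
side lug [0.05 0.16]
side wh [ 0.19 -0.19]
side base [-0.46 -1.26]
axis [0.5516773  0.02173543] yaw -6.462733152364664 wheel 164.63778002691987 togo 98.89948682071548 lever 0.3705739287257386 leverdir 76.12169920466079 off [-0.08674256 -0.43869724 -0.38126254  0.12980569]
base [0.5517 0.0217 0.02  ]
lug [ 0.5458 -0.0299  0.085 ]
wh [0.5015 0.0355 0.057 ]
knob [0.5877 0.1674 0.133 ]
```

Request:
servo_tool:
  moves:
    - [[39.1,62.7,0,52.9,6],[39.1,62.7,0,52.9,6],[39.1,62.7,0,52.9,6],[39.1,62.7,0,52.9,6],[39.1,62.7,0,52.9,6],[39.1,62.7,0,52.9,6],[39.1,62.7,0,52.9,6],[39.1,62.7,0,52.9,6],[39.1,62.7,0,52.9,6],[39.1,62.7,0,52.9,6],[39.1,62.7,0,52.9,6],[39.1,62.7,0,52.9,6],[39.1,62.7,0,52.9,6],[39.1,62.7,0,52.9,6],[39.1,62.7,0,52.9,6],[39.1,62.7,0,52.9,6],[39.1,62.7,0,52.9,6],[39.1,62.7,0,52.9,6],[39.1,62.7,0,52.9,6],[39.1,62.7,0,52.9,6]]
  force: 30

```text
t: 1.77
tool_pos: [0.588, 0.1687, 0.23]
orientation: [-0.0, 0.787, 0.617, -0.001]
wrist_force: [-0.2, -1.0, 0.2]
width: 0.0598
```

Request:
servo_tool:
  moves:
    - [[0,0,-4,0,6],[0,0,-8,0,6],[0,0,-11,0,6],[0,0,-13.6,0,6],[0,0,-13.6,0,6],[0,0,-13.6,0,4],[0,0,-13.6,0,3],[0,0,-13.6,0,2],[0,0,-13.6,0,1.5],[0,0,-13.6,0,1.5],[0,0,-13.6,0,1.5],[0,0,-13.6,0,1.5]]

```text
t: 2.77
tool_pos: [0.5892, 0.1675, 0.0977]
orientation: [0.001, 0.788, 0.616, 0.002]
wrist_force: [0.2, -1.6, 8.5]
width: 0.0209
```

```bash
cat >> h.py <<'E'
def arc(a0,a1,n,ax=(.5517,.0217),r=.15):
    A=np.radians(np.linspace(a0,a1,n+1)); d=np.degrees(A-A[0])
    print([[round(100*r*(np.cos(a)-np.cos(A[0])),1),round(100*r*(np.sin(a)-np.sin(A[0])),1),0,round(t,1),1.5] for a,t in zip(A[1:],d[1:])])
E
python3 - <<'E'
from h import *
arc(76.1,110,9); arc(110,56,13); arc(56,110,13)
print(read_state()['tool_pos'])
E
```

```text
[[np.float64(-1.0), np.float64(0.2), 0, np.float64(3.8), 1.5], [np.float64(-1.9), np.float64(0.3), 0, np.float64(7.5), 1.5], [np.float64(-2.9), np.float64(0.4), 0, np.float64(11.3), 1.5], [np.float64(-3.9), np.float64(0.4), 0, np.float64(15.1), 1.5], [np.float64(-4.9), np.float64(0.4), 0, np.float64(18.8), 1.5], [np.float64(-5.9), np.float64(0.3), 0, np.float64(22.6), 1.5], [np.float64(-6.8), np.float64(0.1), 0, np.float64(26.4), 1.5], [np.float64(-7.8), np.float64(-0.2), 0, np.float64(30.1), 1.5], [np.float64(-8.7), np.float64(-0.5), 0, np.float64(33.9), 1.5]]
[[np.float64(1.0), np.float64(0.3), 0, np.float64(-4.2), 1.5], [np.float64(2.1), np.float64(0.6), 0, np.float64(-8.3), 1.5], [np.float64(3.2), np.float64(0.8), 0, np.float64(-12.5), 1.5], [np.float64(4.2), np.float64(0.9), 0, np.float64(-16.6), 1.5], [np.float64(5.3), np.float64(0.9), 0, np.float64(-20.8), 1.5], [np.float64(6.4), np.float64(0.8), 0, np.float64(-24.9), 1.5], [np.float64(7.5), np.float64(0.7), 0, np.float64(-29.1), 1.5], [np.float64(8.6), np.float64(0.5), 0, np.float64(-33.2), 1.5], [np.float64(9.6), np.float64(
[... 450 characters left out ...]
.5), 0, np.float64(12.5), 1.5], [np.float64(-3.9), np.float64(1.9), 0, np.float64(16.6), 1.5], [np.float64(-5.0), np.float64(2.2), 0, np.float64(20.8), 1.5], [np.float64(-6.0), np.float64(2.4), 0, np.float64(24.9), 1.5], [np.float64(-7.1), np.float64(2.5), 0, np.float64(29.1), 1.5], [np.float64(-8.2), np.float64(2.6), 0, np.float64(33.2), 1.5], [np.float64(-9.3), np.float64(2.5), 0, np.float64(37.4), 1.5], [np.float64(-10.4), np.float64(2.4), 0, np.float64(41.5), 1.5], [np.float64(-11.4), np.float64(2.3), 0, np.float64(45.7), 1.5], [np.float64(-12.5), np.float64(2.0), 0, np.float64(49.8), 1.5], [np.float64(-13.5), np.float64(1.7), 0, np.float64(54.0), 1.5]]
[0.58919276 0.16746898 0.0977188 ]
```

Request:
servo_tool:
  moves:
    - [[-1.0,0.2,0,3.8,1.5],[-1.9,0.3,0,7.5,1.5],[-2.9,0.4,0,11.3,1.5],[-3.9,0.4,0,15.1,1.5],[-4.9,0.4,0,18.8,1.5],[-5.9,0.3,0,22.6,1.5],[-6.8,0.1,0,26.4,1.5],[-7.8,-0.2,0,30.1,1.5],[-8.7,-0.5,0,33.9,1.5],[-8.7,-0.5,0,33.9,1.5],[-8.7,-0.5,0,33.9,1.5]]

```text
t: 3.68
tool_pos: [0.5023, 0.1624, 0.0977]
orientation: [0.002, 0.574, 0.819, 0.001]
wrist_force: [0.2, -3.3, 9.1]
width: 0.0208
```

Run:
```python
from h import *
a=crop(capture("top"),(255,170,345,250),5,None); b=crop(capture("side"),(250,140,340,245),4,None)
h=max(a.shape[0],b.shape[0]); p=lambda i:cv2.copyMakeBorder(i,0,h-i.shape[0],0,0,0)
cv2.imwrite("pics/s1.png",np.hstack([p(a)[:, :430],p(b)]))
```

```text
(no output)
```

View pics/s1.png

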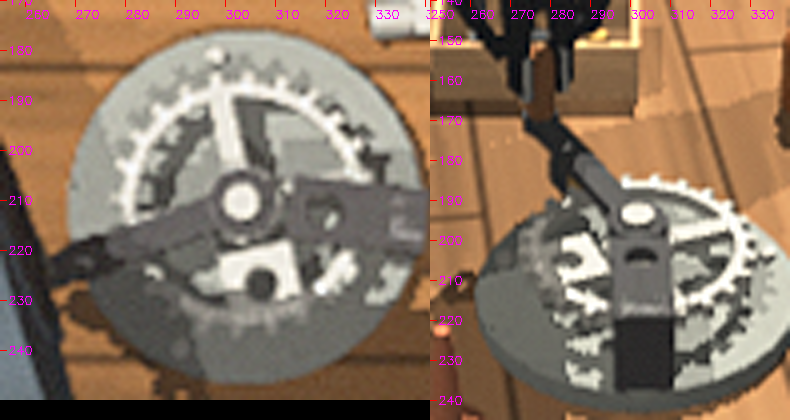

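Request:
servo_tool:
  moves:
    - [[1.0,0.3,0,-4.2,1.5],[2.1,0.6,0,-8.3,1.5],[3.2,0.8,0,-12.5,1.5],[4.2,0.9,0,-16.6,1.5],[5.3,0.9,0,-20.8,1.5],[6.4,0.8,0,-24.9,1.5],[7.5,0.7,0,-29.1,1.5],[8.6,0.5,0,-33.2,1.5],[9.6,0.2,0,-37.4,1.5],[10.6,-0.1,0,-41.5,1.5],[11.6,-0.6,0,-45.7,1.5],[12.6,-1.1,0,-49.8,1.5],[13.5,-1.7,0,-54,1.5],[13.5,-1.7,0,-54,1.5],[13.5,-1.7,0,-54,1.5]]

```text
t: 5.03
tool_pos: [0.6379, 0.1457, 0.0977]
orientation: [0.0, 0.883, 0.469, 0.002]
wrist_force: [0.8, 2.4, 6.5]
width: 0.0212
```

Run:
```python
from h import *
ax=np.array([.5517,.0217])
for uv in([298.8,226.5],[304.8,226.3]):
    p=onz("top",np.array(uv)+[-.09,-.44],.057);d=p-ax;print(np.hypot(*d),np.degrees(np.arctan2(d[1],d[0])))
t=read_state()['tool_pos'][:2]-ax; print(np.hypot(*t),np.degrees(np.arctan2(t[1],t[0])))
```

```text
0.049350972187755256 162.53471268398275
0.046581272754929175 -175.09355455497672
0.15103004652912402 55.19614304526772
```

Request:
servo_tool:
  moves:
    - [[-0.9,0.6,0,4.2,1.5],[-1.9,1.1,0,8.3,1.5],[-2.9,1.5,0,12.5,1.5],[-3.9,1.9,0,16.6,1.5],[-5.0,2.2,0,20.8,1.5],[-6.0,2.4,0,24.9,1.5],[-7.1,2.5,0,29.1,1.5],[-8.2,2.6,0,33.2,1.5],[-9.3,2.5,0,37.4,1.5],[-10.4,2.4,0,41.5,1.5],[-11.4,2.3,0,45.7,1.5],[-12.5,2.0,0,49.8,1.5],[-13.5,1.7,0,54.0,1.5],[-13.5,1.7,0,54.0,1.5],[-13.5,1.7,0,54.0,1.5]]

```text
t: 6.28
tool_pos: [0.5022, 0.1623, 0.0977]
orientation: [0.002, 0.573, 0.819, 0.001]
wrist_force: [1.4, -3.0, 8.7]
width: 0.0213
```

Request:
servo_tool:
  moves:
    - [[1.0,0.3,0,-4.2,1.5],[2.1,0.6,0,-8.3,1.5],[3.2,0.8,0,-12.5,1.5],[4.2,0.9,0,-16.6,1.5],[5.3,0.9,0,-20.8,1.5],[6.4,0.8,0,-24.9,1.5],[7.5,0.7,0,-29.1,1.5],[8.6,0.5,0,-33.2,1.5],[9.6,0.2,0,-37.4,1.5],[10.6,-0.1,0,-41.5,1.5],[11.6,-0.6,0,-45.7,1.5],[12.6,-1.1,0,-49.8,1.5],[13.5,-1.7,0,-54,1.5],[13.5,-1.7,0,-54,1.5],[13.5,-1.7,0,-54,1.5]]

```text
t: 7.53
tool_pos: [0.6379, 0.1457, 0.0977]
orientation: [0.0, 0.883, 0.469, 0.002]
wrist_force: [1.5, 3.3, 6.0]
width: 0.0212
```

Run:
```python
from h import *
t=read_state()['tool_pos'][:2]-np.array([.5517,.0217]); print(np.hypot(*t),np.degrees(np.arctan2(t[1],t[0])))
T=capture("top");S=capture("side");cv2.imwrite("pics/top2.png",T[:,:,::-1]);cv2.imwrite("pics/side2.png",S[:,:,::-1])
a=crop(T,(265,170,345,250),5,None); b=crop(S,(255,145,345,245),4,None)
h=max(a.shape[0],b.shape[0]); p=lambda i:cv2.copyMakeBorder(i,0,h-i.shape[0],0,0,0)
cv2.imwrite("pics/s2.png",np.hstack([p(a),p(b)]))
```

```text
0.15103927405748896 55.21565003885254
```

View pics/s2.png

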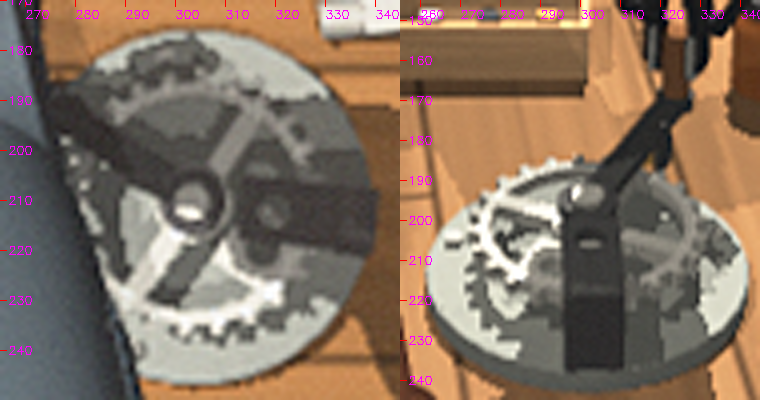

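Run:
```python
from h import *
ax=np.array([.5517,.0217])
for uv in([316.3,220],[312,192],[305.5,203.5],[286.5,228],[296,216]):
    p=onz("top",np.array(uv)+[-.09,-.44],.057);d=p-ax;print(uv,np.hypot(*d),np.degrees(np.arctan2(d[1],d[0])))
print(proj("top",[*ax,.057]))
arc(56,86,8)
```

```text
[316.3, 220] 0.048004154951536246 -123.63346857745537
[312, 192] 0.06690270444345679 -23.019955043429558
[305.5, 203.5] 0.025889875761411347 -13.086903515270711
[286.5, 228] 0.07437382675625377 134.20670706812217
[296, 216] 0.027671772975660165 120.80587689374354
[[303.50665738 211.0670618 ]]
[[np.float64(-0.8), np.float64(0.5), 0, np.float64(3.7), 1.5], [np.float64(-1.7), np.float64(1.0), 0, np.float64(7.5), 1.5], [np.float64(-2.6), np.float64(1.4), 0, np.float64(11.2), 1.5], [np.float64(-3.5), np.float64(1.7), 0, np.float64(15.0), 1.5], [np.float64(-4.4), np.float64(2.0), 0, np.float64(18.8), 1.5], [np.float64(-5.4), np.float64(2.3), 0, np.float64(22.5), 1.5], [np.float64(-6.4), np.float64(2.4), 0, np.float64(26.2), 1.5], [np.float64(-7.3), np.float64(2.5), 0, np.float64(30.0), 1.5]]
```

Run:
```python
from h import *
p=fit([("top","base",[304.1,211.4],.7),("top","knob",[255.1,197],1),("top","wh",[299.1,226.6],.5),("top","lug",[320.1,211],1.),
("side","knob",[307.4,149.4],.7),("side","lug",[302.8,204],.5),("side","wh",[283.4,199.8],.5),("side","base",[301.7,212.5],1)])
np.save("p.npy",p)
ax=p[:2]; off=p[5:7]
for uv in([299.1,226.6],[307.4,226.4],[317.8,220],[315,191.6],[309.4,203],[291,230],[299.4,219]):
    q=onz("top",np.array(uv)-off,.057);d=q-ax;print(uv,np.hypot(*d),np.degrees(np.arctan2(d[1],d[0]))%360)
t=read_state()['tool_pos'][:2]-ax; print(np.hypot(*t),np.degrees(np.arctan2(t[1],t[0])))
t=np.array([.5023,.1624])-ax; print(np.hypot(*t),np.degrees(np.arctan2(t[1],t[0])))
print("pin",onz("top",[428.5,220.5]-off,.13),onz("side",[314.2,284.2]-p[7:9],.13))
```

```text
top base [ 0.02 -0.2 ]
top knob [-0.61 -0.42]
top wh [ 0.16 -0.04]
top lug [0.17 0.63]
side knob [-0.14  0.33]
side lug [0.14 0.31]
side wh [-0.16 -0.26]
side base [-0.02 -1.1 ]
axis [0.55372235 0.02055126] yaw -4.99309021822278 wheel 164.53307478258745 togo 100.47383499918976 lever 0.33313469348429536 leverdir 75.4462319712705 off [-0.11719346  0.1751144   0.18639236  0.09931585]
base [0.5537 0.0206 0.02  ]
lug [ 0.5492 -0.0313  0.085 ]
wh [0.5036 0.0344 0.057 ]
knob [0.5914 0.1657 0.133 ]
[299.1, 226.6] 0.05225102791746723 164.0419091787178
[307.4, 226.4] 0.05090592262180007 193.2134874876936
[317.8, 220] 0.05308369141875227 236.32840107321982
[315, 191.6] 0.06952658214436334 329.66593907063884
[309.4, 203] 0.029748727732269456 323.6763592527624
[291, 230] 0.07271180587263547 146.93056727656048
[299.4, 219] 0.029686162368201548 152.84986397953887
0.15085204001671013 56.23594143918042
0.15088181533732745 109.92635859436315
pin [ 0.52082575 -0.35696512] [ 0.52267419 -0.36209711]
```

Request:
servo_tool:
  moves:
    - [[-0.8,0.5,0,3.7,1.5],[-1.7,1.0,0,7.5,1.5],[-2.6,1.4,0,11.2,1.5],[-3.5,1.7,0,15.0,1.5],[-4.4,2.0,0,18.8,1.5],[-5.4,2.3,0,22.5,1.5],[-6.1,2.4,0,25,1.5],[-6.8,2.5,0,28,1.5],[-6.8,2.5,0,28,1.5],[-6.8,2.5,0,28,1.5]]

```text
t: 8.47
tool_pos: [0.5691, 0.1709, 0.0977]
orientation: [0.001, 0.743, 0.669, 0.002]
wrist_force: [-0.5, 1.3, 7.7]
width: 0.0211
```

Run:
```python
from h import *
ax=np.load("p.npy")[:2]
t=read_state()['tool_pos'][:2]-ax; print(np.hypot(*t),np.degrees(np.arctan2(t[1],t[0])))
T=capture("top");S=capture("side");cv2.imwrite("pics/top3.png",T[:,:,::-1]);cv2.imwrite("pics/side3.png",S[:,:,::-1])
a=crop(T,(275,175,340,240),6,None); b=crop(S,(275,175,340,240),6,None)
cv2.imwrite("pics/s3.png",np.hstack([a,b]))
```

```text
0.1511709879363682 84.17481859962436
```

View pics/s3.png

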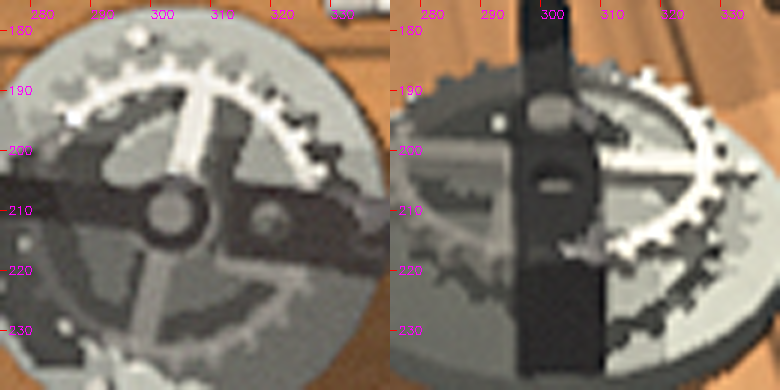

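Run:
```python
from h import *
p=np.load("p.npy");off=p[5:7];ax=p[:2]
P=np.array([onz("top",np.array(uv)-off,.057) for uv in([308.8,189.2],[306,202.5],[301.3,218.3],[299.3,230])])
for q in P: d=q-ax; print(np.hypot(*d),np.degrees(np.arctan2(d[1],d[0]))%360)
d=P[0]-P[3]; print("line",np.degrees(np.arctan2(d[1],d[0]))+270)
# automatic: bright-spoke centroids per radius ring sampled, upper half
T=cv2.imread("pics/top3.png",0).astype(np.float32)
for r in(.035,.045,.055):
    A=np.radians(np.arange(-40,12,.5))
    uv=np.array([proj("top",[ax[0]+r*np.cos(a),ax[1]+r*np.sin(a),.057])[0]+off for a in A]).astype(np.float32)
    I=cv2.remap(T,uv[None,:,0],uv[None,:,1],cv2.INTER_LINEAR)[0]
    hi=I>(I.max()+np.median(I))/2; print(r,np.degrees(A[hi]).min(),np.degrees(A[hi]).max(),np.degrees((A*I*hi).sum()/(I*hi).sum())+270)
```

```text
0.06931520897894843 347.0319517215913
0.026440698456619647 344.81433621311766
0.025370316288273246 162.57144686557703
0.062397476492501075 167.3299544187119
line 257.17312729556505
0.035 -20.0 0.5 260.18533676542205
0.045 -19.5 -2.0 259.20082840507865
0.055 -19.0 -3.0000000000000004 258.96282183313457
```

Run:
```python
from h import *
p=np.load("p.npy");off=p[5:7];ax=p[:2]
w=lambda uv:onz("top",np.array(uv)-off,.085)
for a,b in(([340.6,208.3],[339.1,221.1]),([310.8,205.8],[339.2,209.2]),([310.8,217.2],[339.2,220.8])):
    d=w(b)-w(a);print("dir",np.degrees(np.arctan2(d[1],d[0])))
for uv in([320,211.7],[320.1,211]):
    d=w(uv)-ax;print("hole",np.hypot(*d),np.degrees(np.arctan2(d[1],d[0])))
for f in("top0","top3"):
    c=crop(f"pics/{f}.png",(305,195,345,230),10,None); cv2.imwrite(f"pics/l_{f}.png",c)
cv2.imwrite("pics/l.png",np.hstack([cv2.imread("pics/l_top0.png"),cv2.imread("pics/l_top3.png")]))
```

```text
dir 173.29548749596046
dir -96.70610418089129
dir -97.11495702276886
hole 0.051200579117507826 -95.30254856958533
hole 0.05134911833062638 -92.86803411075554
```

View pics/l.png

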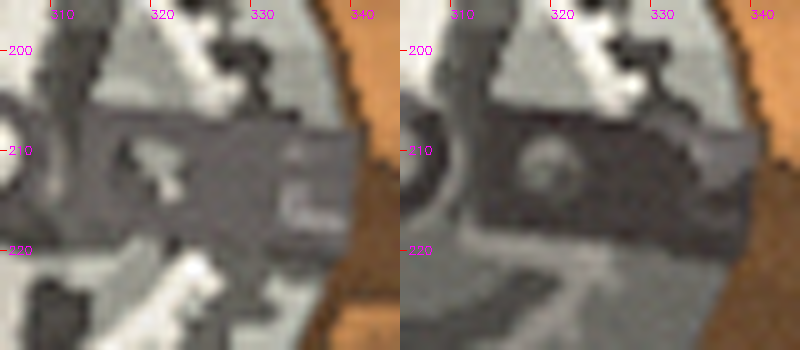

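Request:
servo_tool:
  moves:
    - [[-0.6,0,0,2.2,1.5],[-1.2,0.1,0,4.4,1.5],[-1.7,0.1,0,6.5,1.5],[-1.7,0.1,0,6.5,1.5],[-1.7,0.1,0,6.5,1.5],[-1.7,0.1,0,6.5,1.5]]

```text
t: 9.07
tool_pos: [0.5524, 0.1717, 0.0977]
orientation: [0.001, 0.704, 0.71, 0.002]
wrist_force: [-0.5, -1.3, 9.0]
width: 0.0213
```

Run:
```python
from h import *
ax=np.load("p.npy")[:2]
t=read_state()['tool_pos'][:2]-ax; print(np.hypot(*t),np.degrees(np.arctan2(t[1],t[0])))
T=capture("top");S=capture("side");cv2.imwrite("pics/top4.png",T[:,:,::-1]);cv2.imwrite("pics/side4.png",S[:,:,::-1])
a=crop(T,(285,180,345,235),7,None); b=crop(S,(277,180,332,235),7,None)
cv2.imwrite("pics/s4.png",np.hstack([a,b[:, :380]]))
```

```text
0.15114247757582505 90.49746020012593
```

View pics/s4.png

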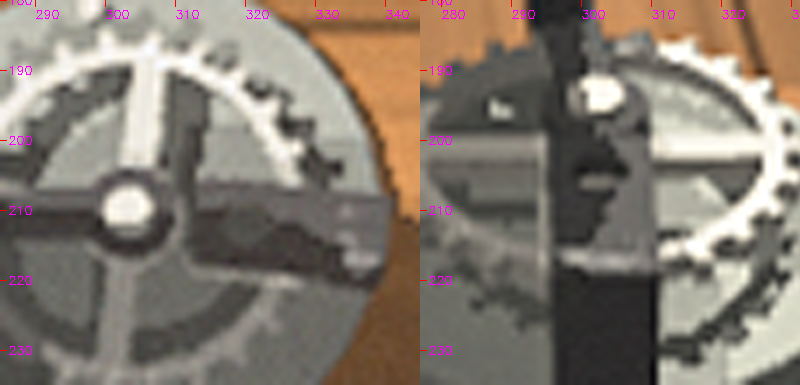

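Run:
```python
from h import *
p=np.load("p.npy")
def dirn(n,a,b,z):
    o=p[5:7] if n=="top" else p[7:9]
    d=onz(n,np.array(b)-o,z)-onz(n,np.array(a)-o,z); return np.degrees(np.arctan2(d[1],d[0]))
print("wheel side",dirn("side",[279.1,201.1],[325.6,201.4],.057)+270,"wheel top",dirn("top",[301,227.9],[306.1,190],.057)+270)
for a,b in(([296.2,203],[296,217]),([310.4,203],[310.7,218]),([295.3,205.7],[296,217.4]),([310.1,204],[310.9,217.4])): print("lug side",dirn("side",a,b,.085)%360)
# gradient-based edge fit: lug edges in side0 & top0/top3
def edge(f,n,z,off,rr,pol):
    I=cv2.GaussianBlur(cv2.imread(f"pics/{f}.png",0).astype(np.float32),(0,0),.6); o=p[5:7] if n=="top" else p[7:9]
    out=[]
    for r in rr:
        s=np.arange(-.006,.006,.0003)+off; a=p[2]
        e=np.array([np.sin(a),-np.cos(a)]); t=np.array([np.cos(a),np.sin(a)])
        uv=np.array([proj(n,[*(p[:2]+r*e+q*t),z])[0]+o for q in s]).astype(np.float32)
        g=cv2.remap(I,uv[None,:,0],uv[None,:,1],cv2.INTER_CUBIC)[0]; g=np.abs(np.diff(g)); out.append((s[:-1]*g**2).sum()/(g**2).sum())
    k=np.polyfit(rr,out,1); print(f,off,"slope deg",np.degrees(np.arctan(k[0])),"mid",np.mean(out),"resid",np.std(out-np.polyval(k,rr)))
for f in("side0","side4","top0","top3"):
    for off in(-.02,.02): edge(f,f[:-1],.085,off,np.arange(.045,.085,.002),1)
```

```text
wheel side 261.22301929647364 wheel top 262.6178531805835
lug side 261.5673420742921
lug side 261.4293400852768
lug side 264.23346371600053
lug side 262.8403493256703
side0 -0.02 slope deg -0.1460178400488818 mid -0.023314670136356568 resid 0.0006238746664600454
side0 0.02 slope deg -3.962942217372751 mid 0.018471950217784243 resid 0.0006145485790167517
side4 -0.02 slope deg -0.9145555249567879 mid -0.022261562769691497 resid 0.00013213571369753572Traceback (most recent call last):
  File "<stdin>", line 19, in <module>
  File "<stdin>", line 15, in edge
  File "h.py", line 5, in proj
    c=calibration(n); X=np.atleast_2d(X)@c["R"].T+c["t"]
ValueError: time passes only in moves, steps and waits
```

```bash
cat >> h.py <<'E'
_cal={}
_c0=calibration
def calibration(n):
    if n not in _cal: _cal[n]=_c0(n)
    return _cal[n]
E
cat > e.py <<'E'
from h import *
p=np.load("p.npy")
def line(f,ang,z,half,rr):
    n=f.rstrip("0123456789"); o=p[5:7] if n=="top" else p[7:9]
    I=cv2.GaussianBlur(cv2.imread(f"pics/{f}.png",0).astype(np.float32),(0,0),.5)
    a=np.radians(ang); e=np.array([np.cos(a),np.sin(a)]); t=np.array([-e[1],e[0]]); M=[]
    for r in rr:
        m=[]
        for sg in(-1,1):
            s=np.arange(-.005,.005,.00025)+sg*half
            uv=np.array([proj(n,[*(p[:2]+r*e+q*t),z])[0]+o for q in s]).astype(np.float32)
            g=cv2.remap(I,uv[None,:,0],uv[None,:,1],cv2.INTER_CUBIC)[0]; g=np.abs(np.diff(g)); m.append((s[:-1]*g**2).sum()/(g**2).sum())
        M.append(m)
    M=np.array(M);d=np.degrees;k=[np.polyfit(rr,M[:,i],1) for i in(0,1)]
    print(f,ang,"edge dirs",[round(ang+d(np.arctan(q[0])),1) for q in k],"width mm",round(1e3*np.mean(M[:,1]-M[:,0]),1),"mid dir",round(ang+d(np.mean(M)/np.mean(rr)),2),"res",np.round(1e3*np.array([np.std(M[:,i]-np.polyval(k[i],rr)) for i in(0,1)]),2), "midmm",round(1e3*M.mean(),2))
E
python3 - <<'E'
from e import *
for f in("side0","side4","top0","top3","top4"): line(f,264,.085,.02,np.arange(.045,.085,.002))
for f in("top4","side4"):
  for a in(353,173): 
    for h in (.005,.007): line(f,a,.057,h,np.arange(.034,.058,.002))
E
```

```text
side0 264 edge dirs [np.float64(265.8), np.float64(262.4)] width mm 41.7 mid dir 262.59 res [0.57 0.63] midmm -1.59
side4 264 edge dirs [np.float64(263.7), np.float64(263.1)] width mm 40.8 mid dir 263.05 res [0.2 0.5] midmm -1.08
top0 264 edge dirs [np.float64(263.3), np.float64(266.0)] width mm 42.5 mid dir 263.51 res [1.39 0.86] midmm -0.55
top3 264 edge dirs [np.float64(263.5), np.float64(262.5)] width mm 39.7 mid dir 264.05 res [0.12 1.  ] midmm 0.06
top4 264 edge dirs [np.float64(264.5), np.float64(266.3)] width mm 40.4 mid dir 264.33 res [0.27 0.88] midmm 0.37
top4 353 edge dirs [np.float64(356.1), np.float64(354.5)] width mm 15.0 mid dir 354.11 res [0.27 0.09] midmm 0.87
top4 353 edge dirs [np.float64(356.4), np.float64(355.5)] width mm 16.0 mid dir 354.58 res [0.3 0.1] midmm 1.24
top4 173 edge dirs [np.float64(171.7), np.float64(175.3)] width mm 13.4 mid dir 170.67 res [0.14 0.49] midmm -1.83
top4 173 edge dirs [np.float64(170.0), np.float64(175.5)] width mm 14.3 mid dir 170.4 res [0.17 0.51] midmm -2.04
side4 353 edge dirs [np.float64(353.8), np.float64(357.7)] width mm 13.4 mid dir 353.59 res [0.25 0.3 ] midmm 0.47
side4 353 edge dirs [np.float64(353.4), np.float64(356.0)] width mm 15.6 mid dir 354.22 res [0.21 0.21] midmm 0.96
side4 173 edge dirs [np.float64(173.6), np.float64(171.4)] width mm 12.5 mid dir 170.88 res [0.1  0.15] midmm -1.66
side4 173 edge dirs [np.float64(172.5), np.float64(171.9)] width mm 14.5 mid dir 170.21 res [0.04 0.1 ] midmm -2.19
```

Request:
servo_tool:
  moves:
    - [[-0.15,0,0,0.6,1.5],[-0.3,0,0,1.2,1.5],[-0.3,0,0,1.2,1.5],[-0.3,0,0,1.2,1.5],[-0.3,0,0,1.2,2.2],[-0.3,0,0,1.2,4],[-0.3,0,0,1.2,6],[-0.3,0,0,1.2,6],[-0.3,0,0,1.2,6],[-0.3,0,4,1.2,6],[-0.3,0,8,1.2,6],[-0.3,0,12,1.2,6],[-0.3,0,14,1.2,6],[-0.3,0,14,1.2,6]]

```text
t: 10.33
tool_pos: [0.5496, 0.172, 0.2403]
orientation: [0.002, 0.697, 0.717, 0.003]
wrist_force: [0.9, 0.9, 0.5]
width: 0.0602
```

Run:
```python
from e import *
for n in("top","side"): cv2.imwrite(f"pics/{n}5.png",capture(n)[:,:,::-1])
for f in("side5","top5"): line(f,264,.085,.02,np.arange(.045,.085,.002))
for f in("top5","side5"):
  for a in(354,174): 
    for h in (.005,.007): line(f,a,.057,h,np.arange(.034,.058,.002))
print(read_state()["orientation"])
for u in np.load("p.npy"): pass
```

```text
side5 264 edge dirs [np.float64(260.6), np.float64(261.3)] width mm 41.4 mid dir 262.36 res [1.04 0.37] midmm -1.86
top5 264 edge dirs [np.float64(265.3), np.float64(267.0)] width mm 41.9 mid dir 263.39 res [1.09 0.77] midmm -0.69
top5 354 edge dirs [np.float64(356.7), np.float64(354.6)] width mm 15.4 mid dir 354.78 res [0.28 0.1 ] midmm 0.61
top5 354 edge dirs [np.float64(357.0), np.float64(354.6)] width mm 16.4 mid dir 355.19 res [0.33 0.25] midmm 0.94
top5 174 edge dirs [np.float64(170.6), np.float64(177.2)] width mm 13.1 mid dir 172.3 res [0.19 0.52] midmm -1.34
top5 174 edge dirs [np.float64(174.7), np.float64(177.0)] width mm 15.0 mid dir 171.32 res [0.31 0.48] midmm -2.1
side5 354 edge dirs [np.float64(352.6), np.float64(358.5)] width mm 12.3 mid dir 355.05 res [0.05 0.37] midmm 0.82
side5 354 edge dirs [np.float64(353.1), np.float64(355.6)] width mm 14.8 mid dir 355.66 res [0.05 0.23] midmm 1.31
side5 174 edge dirs [np.float64(174.5), np.float64(174.0)] width mm 12.7 mid dir 172.16 res [0.17 0.23] midmm -1.44
side5 174 edge dirs [np.float64(173.8), np.float64(173.7)] width mm 14.6 mid dir 171.45 res [0.11 0.22] midmm -2.0
[2.66220129e-04 6.96588775e-01 7.17470385e-01 5.04480787e-04]
```

Run:
```python
from h import *
p=np.load("p.npy")
a=crop("pics/top5.png",(300,195,340,230),10,None);b=crop("pics/side5.png",(282,185,322,220),10,None)
c=crop("pics/top5.png",(410,208,450,233),10,None);d=crop("pics/side5.png",(295,270,335,295),10,None)
cv2.imwrite("pics/m.png",np.vstack([np.hstack([a,b]),np.hstack([c,d])]))
for n,box,z in(("top",(418,212,440,230),.13),("side",(300,272,325,294),.13)):
    I=cv2.imread(f"pics/{n}5.png"); x0,y0,x1,y1=box; g=I[y0:y1,x0:x1].min(2); m=(g>200).astype(np.uint8)
    k,L,st,ce=cv2.connectedComponentsWithStats(m)
    o=p[5:7] if n=="top" else p[7:9]
    for i in range(1,k):
        if st[i,4]>8:
            uv=ce[i]+[x0,y0]; print(n,st[i,4],uv,onz(n,uv-o,z),"collar z:",onz(n,uv-o,.088))
```

```text
top 37 [429.94594595 219.86486486] [ 0.52274044 -0.36138805] collar z: [ 0.52413603 -0.37089993]
top 10 [423.1 221.5] [ 0.51780824 -0.34051732] collar z: [ 0.51906294 -0.34943304]
side 64 [313.78125  283.828125] [ 0.52199053 -0.36093377] collar z: [ 0.529346   -0.32204999]
```

View pics/m.png

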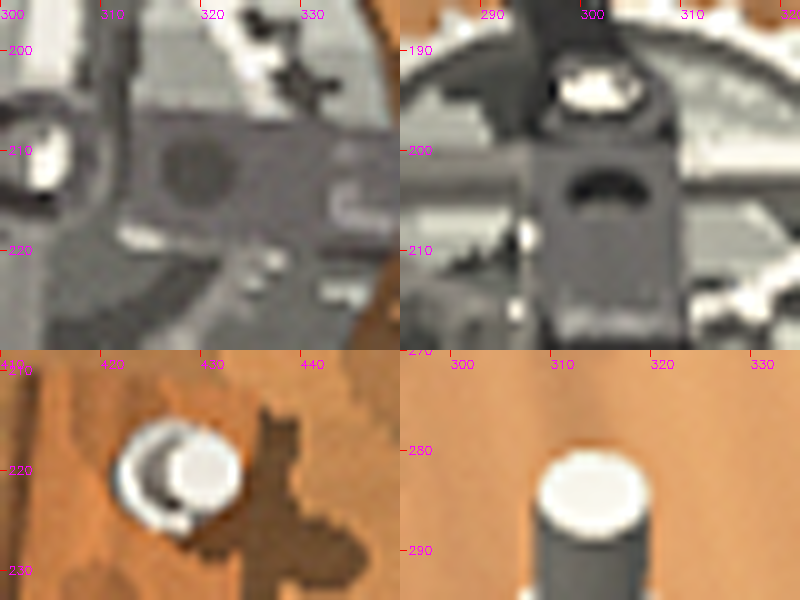

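Run:
```python
from h import *
for n,uv,z in(("top",[319.55,211.65],.085),("side",[302.4,204.9],.085),("side",[302.4,204.],.085),("top",[429.95,219.86],.13),("side",[313.78,283.83],.13)): print(n,uv,onz(n,uv,z))
for q in ([.549,-.031,.085],[.5475,-.0305,.085]): print(proj("top",q),proj("side",q))
p=np.load("p.npy"); 
T=cv2.imread("pics/top5.png",0);S=cv2.imread("pics/side5.png",0)
print(T[205:219,312:329]);print(S[198:212,295:311])
```

```text
top [319.55, 211.65] [ 0.54860048 -0.02868173]
side [302.4, 204.9] [ 0.54780753 -0.03409073]
side [302.4, 204.0] [ 0.54839257 -0.03019152]
top [429.95, 219.86] [ 0.52222759 -0.36103731]
side [313.78, 283.83] [ 0.52232263 -0.36127278]
[[320.30193162 211.52226337]] [[302.67045887 204.16260575]]
[[320.1386736  212.00770772]] [[302.08595401 204.09849085]]
[[ 71 135 135 127 147 153 139 160 160 159 158 149 164 206 222 203 150]
 [ 69 108 106  98  89  94  94  89  98 109 115 111 127 168 183 174 169]
 [ 69 109 111 100 100 100 102  96  97 101 100  99  98  94  87  87  92]
 [ 67  99 107 107 104  98  97  96  94  98 101  98 100 103  97 102 103]
 [ 76 102 104 106  99  84  83  82  80  83  90  98 101 101 104 103  99]
 [ 74  96 105 112  81  74  79  74  77  76  84  95 102 109 108 105 103]
 [ 79  98 107 110  82  73  79  77  78  75  75  82 101 104  98 100 103]
 [ 77 102 106 110  81  71  84  79  79  77  73  87 104 103 100 102 101]
 [ 87 105 107 105  87  76  80  76  79  76  74  88  99  96 104 102 102]
 [ 85 103 108 109 105  88  79  79  75  80  83 100 101 102 105 100 102]
 [111 109 106 103 109 103  89  86  8
[... 487 characters left out ...]
  99 107 110 107 104 111 224]
 [114 110 112 109  86  67  50  43  44  56  76 102 111 107  95 173]
 [112 109 112  94  51  35  34  38  37  38  35  73 108 107 103  82]
 [101 109 112  81  39  24  46  46  53  37  34  44 103 109 103  89]
 [ 84 104 109  96  69  84  97  93  96  84  64  79 107 110 103 125]
 [ 88 103 110 112 101 118 121 114 117 110 102 108 112 106  99 144]
 [151 105 107 109 111 108 105 105 108 110 112 106 109 104  98 135]
 [197 114 105 109 109 109 105 106 107 107 110 107 108 105  99 144]
 [159 106 105 108 110 110 106 102 108 108 107 108 108 106  97 144]
 [ 98 101 107 105 107 109 104 104 107 107 106 108 105 104  98 136]
 [102 103 107 107 108 107 107 105 105 106 108 106 107 106 101 127]]
```

Request:
servo_tool:
  moves:
    - [[-2.6,-53.2,0,-47,6],[-2.6,-53.2,0,-47,6],[-2.6,-53.2,0,-47,6],[-2.6,-53.2,0,-47,6],[-2.6,-53.2,0,-47,6],[-2.6,-53.2,0,-47,6],[-2.6,-53.2,0,-47,6],[-2.6,-53.2,0,-47,6],[-2.6,-53.2,0,-47,6],[-2.6,-53.2,0,-47,6],[-2.6,-53.2,0,-47,6],[-2.6,-53.2,0,-47,6],[-2.6,-53.2,0,-47,6],[-2.6,-53.2,0,-47,6],[-2.6,-53.2,0,-47,6],[-2.6,-53.2,0,-47,6],[-2.6,-53.2,0,-47,6],[-2.6,-53.2,0,-47,6],[-2.6,-53.2,0,-47,6],[-2.6,-53.2,0,-47,6]]

```text
t: 12.1
tool_pos: [0.5222, -0.3598, 0.2356]
orientation: [0.0, 0.925, 0.381, 0.0]
wrist_force: [1.1, -0.2, 0.1]
width: 0.0601
```

Run:
```python
from e import *
print(read_state())
for n in("top","side"): cv2.imwrite(f"pics/{n}6.png",capture(n)[:,:,::-1])
a=[np.mean([0])]
for f in("top6","side6"):
  line(f,264,.085,.02,np.arange(.045,.085,.002))
  for a in(354,174): line(f,a,.057,.006,np.arange(.034,.058,.002))
T=cv2.imread("pics/top6.png",0);S=cv2.imread("pics/side6.png",0)
print(T[206:218,314:327]);print(S[199:212,296:310])
```

```text
{'t': 12.1, 'q': array([-6.03422384e-01,  5.07250106e-01,  3.96723191e-01,  1.45998056e+00,
        3.95436483e-05,  1.75708775e+00]), 'joint_velocities': array([-5.74047437e-03,  3.26066753e-03,  3.75230900e-03, -9.27909914e-04,
        1.06561235e-03, -7.56383562e-05]), 'joint_torque': array([ 6.91813789e-02, -9.43424821e+01,  4.86773658e+01, -1.16889979e-02,
        3.44803317e-03,  5.34793275e-03]), 'tool_pos': array([ 0.52216056, -0.35984372,  0.23555081]), 'orientation': array([1.10275014e-04, 9.24703133e-01, 3.80688975e-01, 9.53391357e-05]), 'wrist_force': array([ 1.09457037, -0.21368281,  0.06835272]), 'torque': array([ 0.04782464, -0.04711579, -0.0086358 ]), 'width': 0.060133792074102625}
top6 264 edge dirs [np.float64(266.7), np.float64(265.9)] width mm 41.9 mid dir 263.24 res [1.14 0.59] midmm -0.86
top6 354 edge dirs [np.float64(357.7), np.float64(354.2)] width mm 15.6 mid dir 354.72 res [0.32 0.27] midmm 0.56
top6 174 edge dirs [np.float64(173.1), np.float64(171.0)] width mm 15.0 mid dir 172.01 res [0.09 0.3 ] midmm -1.56
side6 264 edge dirs [np.float64(257.6), np.float6
[... 1026 characters left out ...]
0  34  34  34  28  34  33  32  35  35  32  35  33]
 [ 24  50  37  30  37  30  29  30  32  36  33  33  37  35]
 [ 20  81  45  29  35  35  34  30  24  29  30  29  31  32]
 [ 24  92  62  35  32  36  38  30  29  26  31  26  27  31]
 [ 20  77  74  38  30  33  32  30  31  25  29  32  27  31]
 [ 20  65  94  63  30  32  34  31  29  27  29  27  32  33]
 [ 25  52 109 100  49  31  34  30  28  32  33  30  27  29]
 [ 21  40 108 112  52  32  31  32  29  29  29  25  30  33]
 [ 25  29 110  88  38  28  36  37  33  30  29  26  29  29]
 [ 25  20  95  60  32  31  30  32  38  29  28  29  29  29]
 [ 24  33  56  37  30  35  31  30  36  33  30  30  33  30]
 [ 52  44  36  31  35  31  37  26  34  26  31  25  28  30]]
```

Request:
servo_tool:
  moves:
    - [[0,-0.1,-4,0,6],[0,-0.1,-8,0,6],[0,-0.1,-11,0,6],[0,-0.1,-13,0,6],[0,-0.1,-14,0,6],[0,-0.1,-14,0,5],[0,-0.1,-14,0,4],[0,-0.1,-14,0,3],[0,-0.1,-14,0,2],[0,-0.1,-14,0,1.5],[0,-0.1,-14,0,1.5],[0,-0.1,-14,0,1.5],[0,-0.1,-14,0,1.5]]
  force: 40

```text
t: 13.28
tool_pos: [0.5228, -0.3621, 0.0973]
orientation: [0.001, 0.925, 0.38, 0.001]
wrist_force: [-0.3, 1.6, 6.5]
width: 0.023
```

Request:
servo_tool:
  moves:
    - [[0,-0.1,1,0,1.5],[0,-0.1,2,0,1.5],[0,-0.1,4,0,1.5],[0,-0.1,6,0,1.5],[0,-0.1,9,0,1.5],[0,-0.1,12,0,1.5],[0,-0.1,12,0,1.5],[0,-0.1,12,0,1.5]]

```text
t: 13.95
tool_pos: [0.5229, -0.3633, 0.2181]
orientation: [0.002, 0.925, 0.38, 0.001]
wrist_force: [0.5, -0.2, -3.0]
width: 0.023
```

Request:
servo_tool:
  moves:
    - [[0.3,4,0,0,1.5],[0.6,8,0,0,1.5],[0.9,12,0,0,1.5],[1.2,16,0,0,1.5],[1.5,20,0,0,1.5],[1.8,24,0,0,1.5],[2.1,28,0,0,1.5],[2.3,31,0,0,1.5],[2.5,33.2,0,0,1.5],[2.5,33.2,0,0,1.5],[2.5,33.2,0,0,1.5],[2.5,33.2,0,0,1.5],[2.5,33.2,-6,0,1.5],[2.5,33.2,-8,0,1.5],[2.5,33.2,-8,0,1.5],[2.5,33.2,-8,0,1.5],[2.5,33.2,-8,0,1.5]]

```text
t: 15.37
tool_pos: [0.5474, -0.0314, 0.1371]
orientation: [0.0, 0.925, 0.38, 0.0]
wrist_force: [-0.1, -0.5, -1.8]
width: 0.0229
```

Run:
```python
from e import *
print(read_state()['tool_pos'],read_state()['wrist_force'])
for n in("top","side"): cv2.imwrite(f"pics/{n}7.png",capture(n)[:,:,::-1])
S=cv2.imread("pics/side7.png",0);print(S[175:206:2,293:313])
x=read_state()['tool_pos']
print(proj("side",[x[0],x[1],x[2]-.0775]),proj("side",[.548,-.0305,.085]),proj("top",[.548,-.0305,.085]))
```

```text
[ 0.54741166 -0.03135961  0.13711657] [-0.09034616 -0.51151913 -1.78285577]
[[ 38  29  52  50  28  19  13  23  77 196 207  88  16  22  28  28  19  30
   28  27]
 [ 36  51 108  48   8  30  61  74 227 232 254 119   8  23  25  27  30  33
   33  26]
 [ 20  47 117  51   9  93 145 143 125 254 254 183  61  18  27  27  26  28
   35  21]
 [ 20  54 117  55   2  78 109 108 108 153 139  92  93  68  33  24  27  21
   16  55]
 [ 25  58 115  51   6  80 111 112 109 106  83  84 104  83  35  26  21  25
    8 119]
 [ 82 101 118  52   0  68 112 115 109 107  84  83 104  81  40  29  22  22
    6 122]
 [126  89  92  45   8  53 109 115 109 107  84  83 107  83  37  30  27  19
    6 182]
 [ 92  97  67  59 114 120 112 111 108 105  83  84 103  80  30  13  31  60
   89  86]
 [ 80  76  73  83 141 116 112 108 108 106  92  88  95  81 113 190 197 162
  154 145]
 [ 72  82  92  93 116 133 132 128 121 115 114 110 120  89  80 154 130 174
  182 177]
 [ 74  80  93  92 102 108 108 115 120 115 114 116 108  94  89  83 109 177
  181 180]
 [ 68  40  37  77  92  75  83  98 101 103 100  95  91  92  83  47  92 176
  179 177]
 [209 212 107  67  72  78  91  87  86  90  90  90  88  83  76  73  80 204
  216 218]
 [254 135  88 104 106 108 100 109  99  89  93  93  89  87  92  88  96 233
  231 225]
 [ 82  81 110 115 118  96  50 100 108 108  93  93  90  84  90  94  84  81
   81  80]
 [ 91  83  90 114 123  78  43 109 114 107 103 101  85  89  94  92  84 121
  140 140]]
[[302.20996622 211.58032348]] [[302.27150499 204.08227411]] [[320.13905817 211.84576721]]
```

Request:
servo_tool:
  moves:
    - [[0,0,-0.4,0,1.5],[0,0,-0.8,0,1.5],[0,0,-1.2,0,1.5],[0,0,-1.2,0,1.5],[0,0,-1.2,0,1.5]]

```text
t: 15.88
tool_pos: [0.5468, -0.0306, 0.1231]
orientation: [-0.0, 0.925, 0.38, -0.0]
wrist_force: [-0.5, 0.0, -2.2]
width: 0.0225
```

Request:
servo_tool:
  moves:
    - [[0,0,-0.4,0,1.5],[0,0,-0.8,0,1.5],[0,0,-1.2,0,1.5],[0,0,-1.5,0,1.5],[0,0,-1.5,0,1.5],[0,0,-1.5,0,1.5]]

```text
t: 16.38
tool_pos: [0.5467, -0.0306, 0.1081]
orientation: [-0.0, 0.925, 0.38, -0.0]
wrist_force: [0.5, -0.7, -1.5]
width: 0.0231
```

Free all the way; about 6 mm remain to the collar seat.

Request:
servo_tool:
  moves:
    - [[0,0,-0.2,0,1.5],[0,0,-0.4,0,1.5],[0,0,-0.55,0,1.5],[0,0,-0.65,0,1.5],[0,0,-0.65,0,1.5],[0,0,-0.65,0,1.5]]

```text
t: 16.88
tool_pos: [0.5472, -0.0304, 0.1025]
orientation: [0.0, 0.925, 0.38, 0.001]
wrist_force: [-3.8, 0.8, 8.8]
width: 0.0225
```

Request:
servo_tool:
  moves:
    - [[0,0,0,0,2.2],[0,0,0,0,3],[0,0,0,0,4.5],[0,0,0,0,4.5],[0,0,0,0,4.5],[0,0,3,0,4.5],[0,0,6,0,4.5],[0,0,10,0,4.5],[0,0,13,0,4.5],[0,0,13,0,4.5],[-4,-8,13,0,4.5],[-8,-16,13,0,4.5],[-12,-24,13,0,4.5],[-14,-30,13,0,4.5],[-14,-30,13,0,4.5],[-14,-30,13,0,4.5],[-14,-30,13,0,4.5]]

```text
t: 18.3
tool_pos: [0.4218, -0.2962, 0.2319]
orientation: [0.0, 0.925, 0.38, 0.0]
wrist_force: [0.9, 0.2, 0.2]
width: 0.0448
```

Run:
```python
from h import *
print(read_state()['tool_pos'],read_state()['wrist_force'])
T=capture("top");S=capture("side")
a=crop(T,(290,190,440,275),5,None)[:300];b=crop(S,(235,140,345,240),5,None)[:, :400];b=cv2.resize(crop(S,(255,160,345,240),3,None),None,fx=1,fy=1)
c=crop(S,(235,265,345,340),3,None)
w=max(a.shape[1],b.shape[1]+c.shape[1]);h=max(b.shape[0],c.shape[0])
low=np.hstack([cv2.copyMakeBorder(b,0,h-b.shape[0],0,0,0),cv2.copyMakeBorder(c,0,h-c.shape[0],0,0,0)])
f=lambda i:cv2.copyMakeBorder(i,0,0,0,w-i.shape[1],0)
cv2.imwrite("pics/end.png",np.vstack([f(a),f(low)]))
```

```text
[ 0.42179998 -0.29620471  0.23187596] [0.87222741 0.16528551 0.17104301]
```

View pics/end.png

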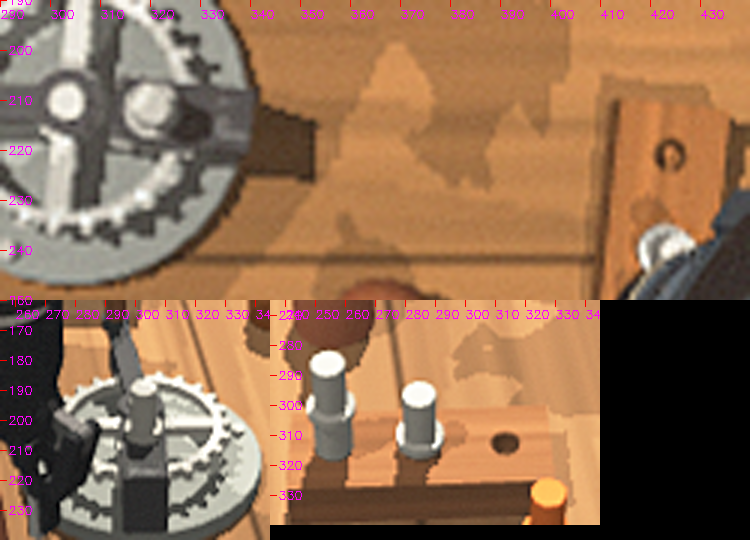

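```bash
python3 -c "
from rig import *
print(sign_off())"
```

```text
the job is handed in; nothing more can be done
None
```

The locking pin is in the lug with its collar seated, and I handed the job in at about 18.5 s of the 72 s allowed.

- **Lever:** I worked it by the knob in three forward strokes. Then I stopped, measured, and nudged it to line up the hole. The last measurement put the wheel hole at about 263.5° and the lug hole at 263–264°, with about 1° of uncertainty.
- **Pin:** I took the long plain pin, the one farthest from the robot in the block. It passed through both holes with no noticeable resistance. The tool met the seat at a height of 0.1025 m, against the 0.102 m expected, pressing with about 9 N. Then I released it and backed away.

The final picture shows the pin upright in the lug with its collar down. The locking pin's hole in the block is empty, and the short, stepped and orange pins are where they were. I did not look at the jar, the hammer or the whole oil can again after the job.

Some things did not go cleanly:

- **Misread pixels:** My first pixel readings were up to about 1.7 px off because I misread the crop labels. I re-read them and refitted the fixture position before the final stroke.
- **Disagreeing angle estimates:** Single estimates of the lug's angle varied by about 2–3° between views. After the pin move began, the side view of the fixture was blocked or shadowed, so only the top view confirmed the wheel had stayed put.
- **Unplanned entry:** The first lowering over the lug went 24 mm into the lug hole, which I had meant only as an approach. It entered freely with no side force.

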